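# Make up two field-station kits from the logger stock

### The arm

A 6-joint arm with a two-finger parallel gripper is mounted at the origin on the work surface. World frame = base frame: x ahead of the robot, y to its left, z up, the work surface at z = 0. Lengths are in mm, angles in rad, forces in N, time in s.
With the tool pointing down it reaches from about 350 to 875 mm from the base axis. Payload 4.2 kg.
Tool frame: the origin (TCP) lies at the very end of the fingers, on their centre line; the grasp point (between the pads) lies arm.hold_point_z behind it (arm.hold_point_z is the distance from the TCP to the grasp point, in mm); y points along the fingers, x is the direction in which the jaws open and shut, and the axes are right-handed (so a half turn about y gives the same grasp; the last joint's range is limited). The gripper opens to 85 mm and grips with 20 to 120 N. Pads are 22 mm wide; open, the fingers measure 114 mm over their backs; the gripper's body (76 mm by 85 mm) begins 54 mm behind the grasp point. The pads swing forward as they close: fully open they stand 13 mm farther back than shut.
Start: joints at [1.602, 0.385, 0.008, 0, -1.194, -0.259], TCP at [141.115, 608.84, 231.312] pointing down, gripper open.
Joint ranges: [-3.14, 3.14], [-1.21, 2.06], [-1.07, 1.41], [-3.16, 2.05], [-2.99, -0.16], [-3.1, 3.1]. Speed limits (rad/s): [2.79, 2.79, 3.14, 3.14, 3.14, 3.14].

### API

Orientations are given as a unit quaternion [x, y, z, w].
In Python, from bench import arm gives the robot as it stands.
- The arm moves only by the shell command python3 -m creep 'ROWS'. ROWS is JSON, a list of rows, each a list of 3 entries, a list of its own where there are three numbers: the shift along the world's x, y, z in mm, then the turn, a rotation vector about the world's x, y, z in rad, then the gripper command: -1 is shut, 1 is fully open, values between are in proportion. In form: [[[dx, dy, dz], [wx, wy, wz], jaw], ...]. A call has 1 to 12 rows; each row is the pose to reach, as a shift and turn from the pose commanded when the call began; what a row does not reach only later rows make up. A row lasts 1/12 s, in which the tool goes at most 41.7 mm and 7.16 degrees, less where a joint would pass 70% of its speed; a pose out of reach is approached as far as the arm can. A call with a gripper value outside its range is refused whole. The fingers move at their own pace and stop on an object; the grip force is fixed at half the most. Time passes only in rows, so rows that repeat a pose let the fingers close. It gives the time, the measured TCP pose, the force and the opening at its end, in the units of the state.
- arm.read_state(): the state, without advancing time (a new reading comes with each control period).
- arm.get_image(name): name is "scene" or "top" or "wrist"; returns (picture, depth): 420x560x3 uint8, red, green, blue; 420x560 float32, mm along the optical axis (not along the pixel's ray), 0 where there is no reading.
- arm.camera_params(name): a dict with "camera_matrix" (3x3 intrinsics, pixels), "extrinsics" (4x4, takes a point from world to camera coordinates); the wrist camera has in their place "T_tool_cam" (4x4, takes a point from camera to tool coordinates, whose origin is the TCP and whose axes are the tool frame's). Camera axes: x right, y down, z forward; pixel columns grow to the right and rows downward; lengths in mm; the calibration is good to about 2 mm. A picture is of the moment at which its call begins: read the wrist's pose just before it. camera_params takes no time and is no camera call.
- arm.job_done(): hands the job in, once; it reports no verdict.
The state is a dict: "clock": time; "joints": joint angles; "joint_vel": joint speeds; "joint_efforts": joint torques, N m; "position": TCP position; "ee_rot": TCP orientation; "contact_force": force on the tool from outside, world axes, zero at the start; "wrist_torque": the same for the moment, N m; "gripper_width": finger opening in mm.
Only numpy, scipy, OpenCV 4.12 (cv2) and the standard library are available. Lean on these libraries where they do the work, as an engineer would, in place of code of your own. Each camera call takes 0.05 s, during which the arm holds its last target.

### The job

Make up two field kits from the stock on the grey mat: for the river-level station put the bare aluminium logger in the long end bay of the blue tray, the yellow battery in its middle bay and the black level sensor with the orange ring in its small end bay; for the positioning station put the ivory solar logger in the long end bay of the green tray and the white dome antenna in its small end bay, leaving the middle bay empty because that logger powers itself. Everything stands upright and flat on the floor of its bay, loggers and battery lengthwise with the tray, each set down gently on the floor, not dropped in. Leave the black battery, the meter and the mug where they are.

Things in the scene. Friction and masses are not known exactly. Their poses are not given: they have to be found in the camera images.
- metal_logger: Aluminium die-cast data logger, bare metal box with two black cable glands on its +x end: 84 mm long (x) with the glands, box 74 mm from x = -42 to +32 mm, 54 mm wide (y), 50 mm tall, 0.4 kg. Origin: centre of the underside; z up, x along its length. Belongs in the blue tray's long bay. Gripped across its width high up, about 38 mm above the underside, the fingertips clear the tray walls.
- solar_logger: Ivory plastic data logger with a dark blue solar cell on its lid and one round steel connector on its +x end: 84 mm long (x) with the connector, box 76 mm from x = -42 to +34 mm, 54 mm wide (y), 52 mm tall, 0.35 kg. Origin: centre of the underside; z up, x along its length. Belongs in the green tray's long bay.
- yellow_battery: Yellow battery block, 76 mm long (x), 46 mm wide (y), 49 mm tall, with two small terminals on top up to 57 mm, 0.33 kg. Origin: centre of the underside; z up, x along its length. Belongs in the blue tray's middle bay.
- level_sensor: Level sensor: black upright cylinder with an orange ring near its top, 46 mm in diameter, straight to 53 mm, with a small grey and steel connector on top up to 66 mm, 0.24 kg. Origin: centre of the underside, z up. Belongs in the blue tray's small bay.
- dome_antenna: Satellite-positioning antenna: white upright cylinder with a domed top, 46 mm in diameter, straight to 48 mm, 60 mm tall in all, 0.2 kg. Origin: centre of the underside, z up. Belongs in the green tray's small bay.
- blue_tray: Blue kit tray, 288 x 88 mm (x, y), fixed. Origin: centre of its underside on the bench, z up. Floor's upper face at z = 4 mm; 4 mm walls and dividers up to z = 18 mm. Bays in a row along x, each 80 mm wide, centred at y = 0: long end bay (106 mm, nearer the robot) centred at x = -87 mm, middle bay (98 mm) at +19 mm, small end bay (68 mm) at +106 mm. Yaw within 0.2 rad. For the river-level kit.
- green_tray: Green kit tray, 288 x 88 mm (x, y), fixed. Origin: centre of its underside on the bench, z up. Floor's upper face at z = 4 mm; 4 mm walls and dividers up to z = 18 mm. Bays in a row along x, each 80 mm wide, centred at y = 0: long end bay (106 mm, nearer the robot) centred at x = -87 mm, middle bay (98 mm) at +19 mm, small end bay (68 mm) at +106 mm. Yaw within 0.2 rad. For the positioning kit; its middle bay stays empty.
- black_battery: Black battery block standing among the stock, same shape as the yellow one: 76 x 46 x 49 mm, terminals to 57 mm, 0.5 kg. Origin: centre of the underside. Not needed: leave it where it is.
- meter: Hand-held meter lying on the bench beyond the stock, grey and black with a teal dial, 85 x 165 mm, 34 mm thick, dial to 45 mm. Origin: centre of the underside, long side along its y. Leave alone.
- mug: White mug standing beyond the stock, 80 mm across, 92 mm tall, handle at its +y. Origin: centre of the underside. Leave alone.
Not all that is in view belongs to the job. There is more than one size of the yellow_battery; the one meant has the size given above. Leave any purple look-alike of the metal_logger alone.

How it is judged (in metres and radians):
At the end, for the whole second after the job is handed in: The five things stand in the bays the goal names: origin within 14 mm along and 19 mm across of the bay centre (anywhere inside the bay does), on its floor (under 10 mm above the tray underside), upright within 0.12 rad, loggers and battery lengthwise within 0.35 rad, all at rest (x of metal_logger in the frame of blue_tray between -0.101 and -0.073 m and y of metal_logger in the frame of blue_tray between -0.019 and 0.019 m and z of each of metal_logger, yellow_battery, level_sensor in the frame of blue_tray below 0.01 m and angle between each of metal_logger, yellow_battery, level_sensor, solar_logger, dome_antenna's own z axis and vertical below 0.12 rad and linear speed of each of metal_logger, yellow_battery, level_sensor, solar_logger, dome_antenna below 0.02 m/s and angle between the x axis of each of metal_logger, yellow_battery and the x axis of blue_tray, either way round below 0.35 rad and x of yellow_battery in the frame of blue_tray between 0.005 and 0.033 m and y of yellow_battery in the frame of blue_tray between -0.019 and 0.019 m and x of level_sensor in the frame of blue_tray between 0.092 and 0.12 m and y of level_sensor in the frame of blue_tray between -0.019 and 0.019 m and x of solar_logger in the frame of green_tray between -0.101 and -0.073 m and y of solar_logger in the frame of green_tray between -0.019 and 0.019 m and z of each of solar_logger, dome_antenna in the frame of green_tray below 0.01 m and angle between the x axis of solar_logger and the x axis of green_tray, either way round below 0.35 rad and x of dome_antenna in the frame of green_tray between 0.092 and 0.12 m and y of dome_antenna in the frame of green_tray between -0.019 and 0.019 m); the robot touches nothing.
It fails at once if the black battery, the meter or the mug is displaced by more than 30 mm (distance of any of black_battery, meter, mug from where it was at the start of the episode above 0.03 m).
It fails at once if a thing is dropped (it falls free at over 0.6 m/s, a drop of about 2 cm) ((linear speed of metal_logger above 0.6 m/s and contact force between metal_logger and the fingers below 0.1 N) or (linear speed of yellow_battery above 0.6 m/s and contact force between yellow_battery and the fingers below 0.1 N) or (linear speed of level_sensor above 0.6 m/s and contact force between level_sensor and the fingers below 0.1 N) or (linear speed of solar_logger above 0.6 m/s and contact force between solar_logger and the fingers below 0.1 N) or (linear speed of dome_antenna above 0.6 m/s and contact force between dome_antenna and the fingers below 0.1 N)).
It also fails if it takes over 102 s, if anything falls off the work surface, if the arm or the gripper's body presses on something with over 40 N, if the wrist force passes 120 N, or if a joint passes its speed limit or range.

## Working session

There is one attempt and no reset: what is moved stays moved. The work goes in short steps, Python scripts to look and compute and a shell command to move; the robot and the scene stay as the last step left them, time stands still between calls to the robot, and variables do not carry over. Pictures are saved under pics/ and viewed, and the job is handed in when it is done.

```bash
mkdir -p pics; ls
python3 - <<'E'
from bench import arm
import cv2,numpy as np
s=arm.read_state();print(s, arm.hold_point_z)
for n in ["top","scene"]:
    im,d=arm.get_image(n);cv2.imwrite(f"pics/{n}0.png",im[:,:,::-1]);np.save(f"pics/{n}0.npy",d);np.save(f"pics/{n}0im.npy",im)
    print(arm.camera_params(n))
print(arm.camera_params("wrist"))
E
```

```text
pics
{'clock': 0.0, 'joints': array([ 1.60160991e+00,  3.85519198e-01,  6.61261951e-03, -4.86562644e-04,
       -1.19400949e+00, -2.58606674e-01]), 'joint_vel': array([ 0.0011647 , -0.00208127, -0.00095494, -0.00218924, -0.0008736 ,
       -0.00027047]), 'joint_efforts': array([ 4.27093819e-04, -3.92290306e+01,  1.88403136e+01,  4.18634087e+00,
       -4.69863691e-03,  2.85754609e-06]), 'position': array([140.99191719, 608.27946695, 230.24082021]), 'ee_rot': array([ 0.44046139, -0.55311954,  0.55413002, -0.43930907]), 'contact_force': array([ 0.11575304,  0.5029131 , -0.28297499]), 'wrist_torque': array([0.02234916, 0.0602422 , 0.01986403]), 'gripper_width': 85.27799923690604} 18.700000000000003
{'camera_matrix': array([[451.71668274,   0.        , 273.03857151],
       [  0.        , 451.71668274, 212.53822511],
       [  0.        ,   0.        ,   1.        ]]), 'extrinsics': array([[-2.04322175e-02, -9.99553693e-01,  2.17931068e-02,
        -8.83301019e+00],
       [-9.96601895e-01,  1.86224996e-02, -8.02363078e-02,
         4.95124980e+02],
       [ 7.97946556e-02, -2.33584572e-
[... 491 characters left out ...]
       [-3.35819381e-01, -5.04653745e-01, -7.95330083e-01,
         1.43258344e+03],
       [ 0.00000000e+00,  0.00000000e+00,  0.00000000e+00,
         1.00000000e+00]])}
{'camera_matrix': array([[295.5384749 ,   0.        , 282.98323324],
       [  0.        , 295.5384749 , 211.86012453],
       [  0.        ,   0.        ,   1.        ]]), 'T_tool_cam': array([[ 9.99999118e-01,  7.40115411e-04,  1.10302154e-03,
         5.52145530e-01],
       [-8.25407291e-04, -3.04380590e-01,  9.52550143e-01,
        -1.42101259e+02],
       [ 1.04073539e-03, -9.52550213e-01, -3.04379711e-01,
         7.80499859e+01],
       [ 0.00000000e+00,  0.00000000e+00,  0.00000000e+00,
         1.00000000e+00]])}
```

View pics/top0.png

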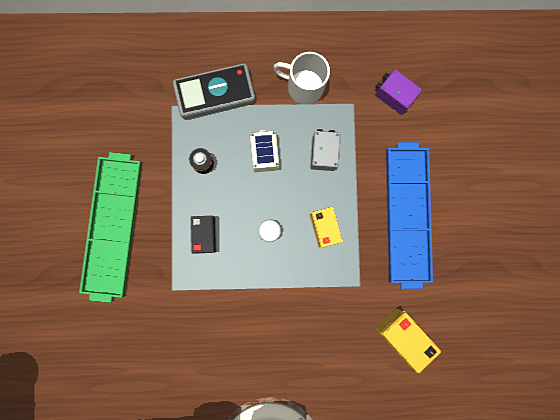

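View pics/scene0.png

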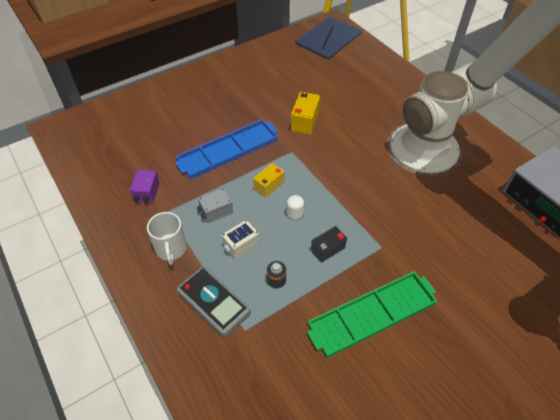

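```bash
cat > h.py <<'E'
import numpy as np,cv2
def cloud(d,K,T):
    v,u=np.mgrid[:d.shape[0],:d.shape[1]]
    p=np.stack([(u-K[0,2])/K[0,0]*d,(v-K[1,2])/K[1,1]*d,d],-1)
    T=np.linalg.inv(T) 
    return p@T[:3,:3].T+T[:3,3]
E
python3 - <<'E'
from bench import arm
from h import *
d=np.load('pics/top0.npy');c=arm.camera_params('top')
P=cloud(d,c['camera_matrix'],c['extrinsics'])
z=P[...,2]
print('table z',[np.round(P[v,u],1) for u,v in [(60,60),(300,320),(230,200),(150,340)]])
m=((z>25)&(d>0)).astype(np.uint8)
n,l,st,_=cv2.connectedComponentsWithStats(m)
for i in range(1,n):
    if st[i,4]<60: continue
    q=P[l==i]; top=np.percentile(q[:,2],90)
    t=q[q[:,2]>np.percentile(q[:,2],50)-6]
    r=cv2.minAreaRect(t[:,:2].astype(np.float32))
    print(st[i],'z90 %.1f med %.1f max %.1f'%(top,np.median(q[:,2]),q[:,2].max()),np.round(r[0],1),np.round(r[1],1),round(r[2],1))
# trays walls
im=np.load('pics/top0im.npy').astype(int)
for name,mask in [('blue',(im[...,2]>im[...,0]+60)&(im[...,2]>im[...,1]+40)),('green',(im[...,1]>im[...,0]+50)&(im[...,1]>im[...,2]+40))]:
    n,l,st,_=cv2.connectedComponentsWithStats(mask.astype(np.uint8)); i=1+np.argmax(st[1:,4])
    q=P[(l==i)&(d>0)]; print(name,st[i],np.percentile(q[:,2],[2,50,98]))
    for lo in (-50,12):
        t=q[q[:,2]>lo]; r=cv2.minAreaRect(t[:,:2].astype(np.float32)); print(np.round(r[0],1),np.round(r[1],1),round(r[2],1))
E
python3 -c "
import cv2
im=cv2.imread('pics/top0.png');cv2.imwrite('pics/crop1.png',cv2.resize(im[110:380,170:450],None,fx=2.2,fy=2.2,interpolation=cv2.INTER_CUBIC))"
```

```text
table z [array([842.1, 443. ,  -1.8]), array([266.1, -71.8,  -3.4]), array([5.253e+02, 7.340e+01, 4.000e-01]), array([233. , 244.6,   0.9])]
[ 274   52   56   49 1242] z90 91.8 med 68.2 max 95.0 [783.1 -89.3] [103.2  79.1] 37.4
[ 173   64   83   53 2961] z90 38.6 med 34.3 max 47.7 [759.9 102.4] [ 84.5 163.7] 12.9
[ 377   69   46   43 1067] z90 52.0 med 49.6 max 55.1 [ 750.7 -293.8] [73.8 56.7] 51.8
[312 129  29  40 996] z90 52.0 med 49.5 max 55.6 [ 623.7 -131.3] [54.1 74.9] 84.2
[250 130  30  41 996] z90 54.3 med 52.0 max 58.1 [624.7  -2.9] [76.7 53.9] 4.3
[190 148  23  24 435] z90 64.8 med 53.5 max 69.0 [606.  129.2] [43.6 45.9] 87.2
[311 207  32  41 859] z90 52.0 med 49.5 max 56.9 [ 461.7 -128.6] [75.8 46. ] 13.9
[191 216  25  38 872] z90 52.1 med 49.4 max 57.4 [451.5 127.4] [75.4 46.4] 1.7
[259 220  22  22 388] z90 60.1 med 56.1 max 63.2 [456.8  -9.9] [42.8 41. ] 88.3
[ 378  310   63   63 2007] z90 72.3 med 69.4 max 80.1 [ 229.2 -286.8] [106.7  64.4] 41.2
blue [ 387  142   46  147 5859] [ 0.8053136   4.9031344  20.06112471]
[ 485.8 -310.7] [ 89.6 314.6] 88.9
[ 486.5 -310.8] [ 89.5 313.2] 88.9
green [  79  152   61  151 5790] [-0.13817532  4.2608572  19.87583358]
[474.9 328.6] [ 97.8 316.2] 82.8
[473.1 324.5] [ 89.9 313.8] 82.7
```

View pics/crop1.png

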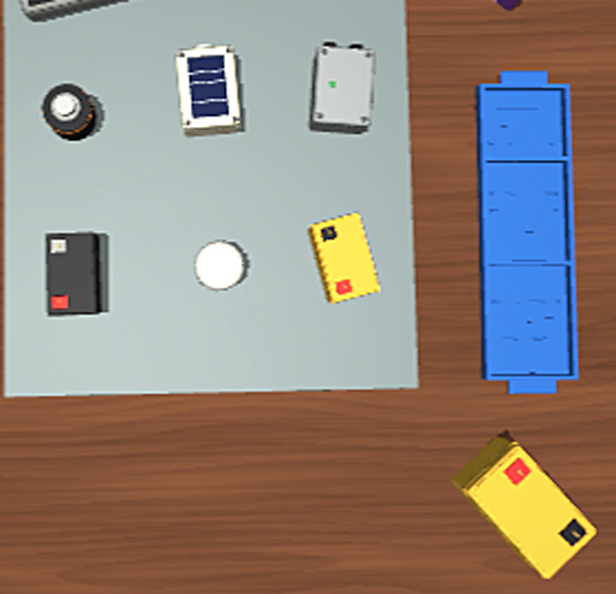

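```bash
cat >> h.py <<'E'
from scipy.spatial.transform import Rotation as R
def go(x,y,z,yaw):
    """jaw-width axis perpendicular to yaw (deg, object's long axis)"""
    from bench import arm
    s=arm.read_state(); p=s['position']; r=R.from_quat(s['ee_rot']); M=r.as_matrix()
    best=None
    for k in (90,-90):
        a=np.radians(yaw+k); X=np.array([np.cos(a),np.sin(a),0]);Y=np.array([0,0,-1.]);T=np.stack([X,Y,np.cross(X,Y)],1)
        w=(R.from_matrix(T)*r.inv()).as_rotvec()
        j6=s['joints'][5]
        print('opt k',k,'shift',np.round([x-p[0],y-p[1],z-p[2]],1),'rot',np.round(w,3),'j6 now %.2f'%j6)
    print('jaw axis',np.round(M[:,0],2),'approach',np.round(M[:,1],3),'t',s['clock'],'w',s['gripper_width'],'F',np.round(s['contact_force'],1))
E
python3 - <<'E'
from bench import arm
from h import *
d=np.load('pics/top0.npy');c=arm.camera_params('top')
P=cloud(d,c['camera_matrix'],c['extrinsics']);im=np.load('pics/top0im.npy').astype(int)
for name,mask in [('blue',(im[...,2]>im[...,0]+60)&(im[...,2]>im[...,1]+40)),('green',(im[...,1]>im[...,0]+50)&(im[...,1]>im[...,2]+40))]:
    n,l,st,_=cv2.connectedComponentsWithStats(mask.astype(np.uint8)); i=1+np.argmax(st[1:,4])
    q=P[(l==i)&(d>0)&(P[...,2]>12)]; b=cv2.boxPoints(cv2.minAreaRect(q[:,:2].astype(np.float32))); print(name,np.round(b,1).tolist())
    c0=b.mean(0)
    e=[b[(k+1)%4]-b[k] for k in range(4)]; e=max(e,key=lambda v:np.linalg.norm(v)+v[0]*.01); e=e/np.linalg.norm(e); e=e*np.sign(e[0]); print('axis',e,'yaw',np.degrees(np.arctan2(e[1],e[0])))
    for nm,x in [('long',-87),('mid',19),('small',106)]: print(nm,np.round(c0+e*x,1))
print('sensor top median xy', [np.round(np.median(P[v0:v1,u0:u1][(P[v0:v1,u0:u1,2]>t)],axis=0),1) for v0,v1,u0,u1,t in [(148,172,190,213,62),(220,242,259,281,40)]])
go(461.7,-128.6,120,13.9)
E
```

```text
blue [[329.1000061035156, -352.5], [642.2000122070312, -358.5], [643.9000244140625, -269.0], [330.79998779296875, -263.0]]
axis [ 0.9998179  -0.01908484] yaw -1.0935471
long [ 399.5 -309.1]
mid [ 505.5 -311.1]
small [ 592.5 -312.8]
green [[311.79998779296875, 299.8999938964844], [623.0, 259.8999938964844], [634.5, 349.1000061035156], [323.29998779296875, 389.1000061035156]]
axis [ 0.9918296 -0.1275701] yaw -7.3292
long [386.8 335.6]
mid [492.  322.1]
small [578.3 311. ]
sensor top median xy [array([605.1, 130. ,  65.7]), array([456.3, -10.5,  56.2])]
opt k 90 shift [ 320.7 -737.  -110.3] rot [ 0.    -0.003 -2.671] j6 now -0.26
opt k -90 shift [ 320.7 -737.  -110.3] rot [0.002 0.    0.471] j6 now -0.26
jaw axis [-0.23 -0.97  0.  ] approach [-0.    -0.002 -1.   ] t 0.1 w 85.736623556206 F [ 0.  -0.3 -0.5]
```

```bash
python3 -m creep '[[[310,-358,-30],[0,0,-1.3],1],[[310,-358,-30],[0,0,-1.3],1],[[310,-358,-30],[0,0,-1.3],1],[[310,-358,-30],[0,0,-1.3],1],[[310,-358,-30],[0,0,-1.3],1],[[310,-358,-30],[0,0,-1.3],1],[[310,-358,-30],[0,0,-1.3],1],[[310,-358,-30],[0,0,-1.3],1],[[310,-358,-30],[0,0,-1.3],1],[[310,-358,-30],[0,0,-1.3],1],[[310,-358,-30],[0,0,-1.3],1],[[310,-358,-30],[0,0,-1.3],1]]'
python3 -c "
from h import *
go(461.7,-128.6,110,13.9)"
```

```text
clock: 1.1
position: [452.7, 247.2, 200.5]
ee_rot: [0.014, -0.706, 0.708, -0.013]
contact_force: [-0.0, 0.7, 0.8]
gripper_width: 85.4
opt k 90 shift [   9.  -375.8  -90.5] rot [ 0.    -0.002 -1.365] j6 now -0.78
opt k -90 shift [   9.  -375.8  -90.5] rot [0.002 0.    1.776] j6 now -0.78
jaw axis [-1.   -0.04  0.  ] approach [-0.001 -0.002 -1.   ] t 1.1 w 85.4473165547913 F [-0.   0.7  0.8]
```

```bash
python3 -m creep '[[[10,-379,-90],[0,0,-1.365],1],[[10,-379,-90],[0,0,-1.365],1],[[10,-379,-90],[0,0,-1.365],1],[[10,-379,-90],[0,0,-1.365],1],[[10,-379,-90],[0,0,-1.365],1],[[10,-379,-90],[0,0,-1.365],1],[[10,-379,-90],[0,0,-1.365],1],[[10,-379,-90],[0,0,-1.365],1],[[10,-379,-90],[0,0,-1.365],1],[[10,-379,-90],[0,0,-1.365],1],[[10,-379,-90],[0,0,-1.365],1],[[10,-379,-90],[0,0,-1.365],1]]'
python3 - <<'E'
from h import *
from bench import arm
go(461.7,-128.6,21,13.9)
im,d=arm.get_image('wrist');cv2.imwrite('pics/w1.png',im[:,:,::-1])
E
```

```text
clock: 2.1
position: [460.4, -129.5, 110.5]
ee_rot: [-0.435, -0.557, 0.558, 0.436]
contact_force: [0.1, -0.3, 0.0]
gripper_width: 85.2
opt k 90 shift [  1.3   0.9 -89.5] rot [ 0.    -0.002 -0.001] j6 now -1.39
opt k -90 shift [  1.3   0.9 -89.5] rot [3.00e-03 0.00e+00 3.14e+00] j6 now -1.39
jaw axis [-0.24  0.97  0.  ] approach [-0.002 -0.    -1.   ] t 2.1 w 85.24402108799761 F [ 0.1 -0.3  0. ]
```

View pics/w1.png

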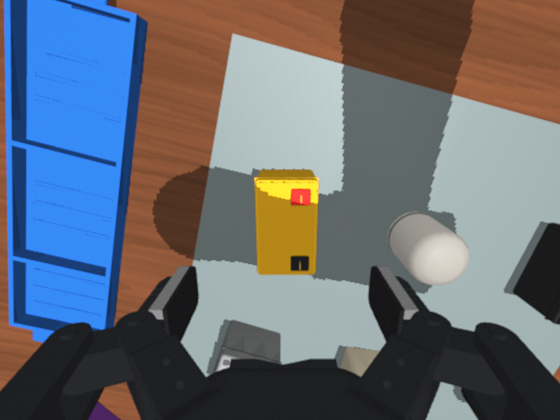

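The wrist view shows the small yellow battery (286,225) aligned and centred between the fingertips (183/383,275), so I go down.

```bash
python3 -m creep '[[[1,1,-30],[0,0,0],1],[[1,1,-60],[0,0,0],1],[[1,1,-80],[0,0,0],1],[[1,1,-89],[0,0,0],1],[[1,1,-89],[0,0,0],1],[[1,1,-89],[0,0,0],-1],[[1,1,-89],[0,0,0],-1],[[1,1,-89],[0,0,0],-1],[[1,1,-89],[0,0,0],-1],[[1,1,-89],[0,0,0],-1],[[1,1,-89],[0,0,0],-1],[[1,1,-89],[0,0,0],-1]]'
python3 -m creep '[[[0,0,0],[0,0,0],-1],[[0,0,0],[0,0,0],-1],[[0,0,0],[0,0,0],-1]]'
```

```text
clock: 3.15
position: [463.3, -127.0, 23.9]
ee_rot: [0.435, 0.559, -0.558, -0.433]
contact_force: [-1.5, 2.5, 6.5]
gripper_width: 45.3
clock: 3.4
position: [463.3, -127.0, 23.9]
ee_rot: [0.435, 0.559, -0.558, -0.433]
contact_force: [0.4, 2.0, 6.6]
gripper_width: 45.1
```

```bash
python3 -m creep '[[[0,0,10],[0,0,0],-1],[[0,0,30],[0,0,0],-1],[[0,0,60],[0,0,0],-1],[[10,-40,70],[0,0,-0.1],-1],[[20,-80,70],[0,0,-0.2],-1],[[30,-120,70],[0,0,-0.262],-1],[[40,-160,70],[0,0,-0.262],-1],[[44,-184,70],[0,0,-0.262],-1],[[44,-184,70],[0,0,-0.262],-1],[[44,-184,70],[0,0,-0.262],-1],[[44,-184,70],[0,0,-0.262],-1]]'
python3 - <<'E'
from h import *
from bench import arm
go(507,-311,25,-1.1)
im,d=arm.get_image('wrist');cv2.imwrite('pics/w2.png',im[:,:,::-1])
E
```

```text
clock: 4.32
position: [505.1, -310.7, 91.8]
ee_rot: [-0.503, -0.496, 0.497, 0.504]
contact_force: [-0.5, 0.0, -3.1]
gripper_width: 45.0
opt k 90 shift [  1.9  -0.3 -66.8] rot [-0.001 -0.001 -0.005] j6 now -1.31
opt k -90 shift [  1.9  -0.3 -66.8] rot [ 2.000e-03 -2.000e-03  3.136e+00] j6 now -1.31
jaw axis [0.01 1.   0.  ] approach [-0.002  0.001 -1.   ] t 4.3167 w 44.95414314524924 F [-0.5  0.  -3.1]
```

View pics/w2.png

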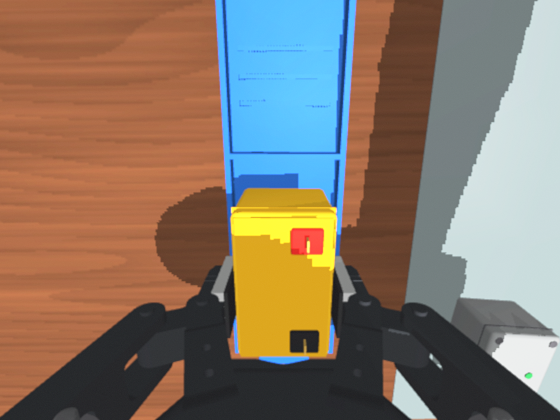

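```bash
python3 -m creep '[[[2,0,-20],[0,0,0],-1],[[2,0,-40],[0,0,0],-1],[[2,0,-52],[0,0,0],-1],[[2,0,-57],[0,0,0],-1],[[2,0,-60],[0,0,0],-1],[[2,0,-61],[0,0,0],-1],[[2,0,-62],[0,0,0],-1],[[2,0,-63],[0,0,0],-1],[[2,0,-63],[0,0,0],-1]]'
python3 -m creep '[[[0,0,-1],[0,0,0],-1],[[0,0,-1],[0,0,0],-1]]'
```

```text
clock: 5.12
position: [508.5, -311.2, 30.0]
ee_rot: [0.504, 0.497, -0.497, -0.503]
contact_force: [0.3, -0.3, -3.1]
gripper_width: 44.9
clock: 5.28
position: [508.2, -311.2, 28.6]
ee_rot: [0.503, 0.497, -0.497, -0.503]
contact_force: [-0.4, 0.4, -3.4]
gripper_width: 45.0
```

```bash
python3 -m creep '[[[0,0,-1],[0,0,0],-1],[[0,0,-1],[0,0,0],-1]]';python3 -m creep '[[[0,0,-1],[0,0,0],-1],[[0,0,-1],[0,0,0],-1]]'
```

```text
clock: 5.45
position: [508.2, -311.3, 28.0]
ee_rot: [0.503, 0.497, -0.497, -0.503]
contact_force: [-1.5, 1.0, 2.4]
gripper_width: 44.8
clock: 5.62
position: [508.2, -311.3, 28.0]
ee_rot: [0.503, 0.497, -0.497, -0.503]
contact_force: [-3.2, 2.5, 7.0]
gripper_width: 45.0
```

```bash
python3 -m creep '[[[0,0,1],[0,0,0],0.4],[[0,0,1],[0,0,0],1],[[0,0,1],[0,0,0],1],[[0,0,2],[0,0,0],1],[[0,0,30],[0,0,0],1],[[0,0,60],[0,0,0],1],[[20,30,85],[0,0,-0.08],1],[[45,65,85],[0,0,-0.08],1],[[70,100,85],[0,0,-0.08],1],[[95,140,85],[0,0,-0.08],1],[[116,180,85],[0,0,-0.08],1],[[116,180,85],[0,0,-0.08],1]]'
python3 - <<'E'
from h import *
from bench import arm
go(623.7,-131.3,23,-5.8)
im,d=arm.get_image('wrist');cv2.imwrite('pics/w3.png',im[:,:,::-1])
E
```

```text
clock: 6.62
position: [626.9, -126.9, 111.3]
ee_rot: [0.522, 0.478, -0.477, -0.521]
contact_force: [-0.0, -0.9, -0.0]
gripper_width: 85.3
opt k 90 shift [ -3.2  -4.4 -88.3] rot [-0.     0.002 -0.013] j6 now -1.71
opt k -90 shift [ -3.2  -4.4 -88.3] rot [-3.000e-03 -0.000e+00  3.129e+00] j6 now -1.71
jaw axis [0.09 1.   0.  ] approach [ 0.002  0.    -1.   ] t 6.6167 w 85.32321401403014 F [-0.  -0.9 -0. ]
```

View pics/w3.png

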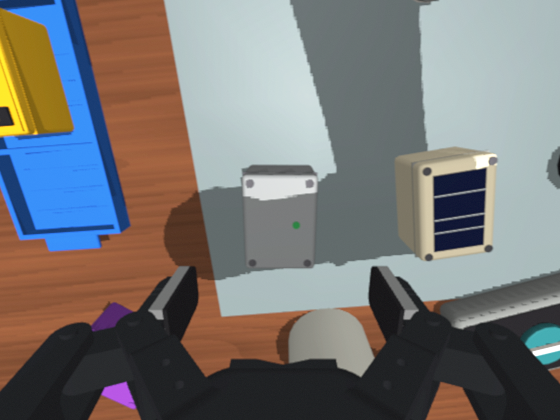

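```bash
python3 -m creep '[[[0,0,-30],[0,0,-0.013],1],[[0,0,-60],[0,0,-0.013],1],[[0,0,-80],[0,0,-0.013],1],[[0,0,-88],[0,0,-0.013],1],[[0,0,-88],[0,0,-0.013],1],[[0,0,-88],[0,0,-0.013],-1],[[0,0,-88],[0,0,-0.013],-1],[[0,0,-88],[0,0,-0.013],-1],[[0,0,-88],[0,0,-0.013],-1],[[0,0,-88],[0,0,-0.013],-1],[[0,0,-88],[0,0,-0.013],-1],[[0,0,-88],[0,0,-0.013],-1]]'
python3 -m creep '[[[0,0,0],[0,0,0],-1],[[0,0,0],[0,0,0],-1]]'
```

```text
clock: 7.67
position: [625.8, -131.1, 25.7]
ee_rot: [0.527, 0.474, -0.472, -0.525]
contact_force: [-0.4, 1.0, 6.8]
gripper_width: 53.0
clock: 7.83
position: [625.8, -131.1, 25.7]
ee_rot: [0.527, 0.474, -0.472, -0.525]
contact_force: [-0.5, 0.9, 5.7]
gripper_width: 52.8
```

```bash
python3 -m creep '[[[0,0,10],[0,0,0],-1],[[0,0,30],[0,0,0],-1],[[0,0,60],[0,0,0],-1],[[-20,-10,90],[0,0,0.02],-1],[[-55,-30,95],[0,0,0.05],-1],[[-95,-55,95],[0,0,0.08],-1],[[-130,-80,95],[0,0,0.08],-1],[[-160,-105,95],[0,0,0.08],-1],[[-190,-130,95],[0,0,0.08],-1],[[-215,-155,95],[0,0,0.08],-1],[[-229,-178,95],[0,0,0.08],-1],[[-229,-178,95],[0,0,0.08],-1]]'
python3 -m creep '[[[0,0,-25],[0,0,0],-1],[[0,0,-40],[0,0,0],-1],[[0,0,-50],[0,0,0],-1],[[0,0,-50],[0,0,0],-1]]'
python3 - <<'E'
from h import *
from bench import arm
go(396.5,-309,30,-1.1)
im,d=arm.get_image('wrist');cv2.imwrite('pics/w4.png',im[:,:,::-1])
E
```

```text
clock: 8.83
position: [390.9, -311.3, 118.2]
ee_rot: [-0.507, -0.492, 0.492, 0.509]
contact_force: [0.6, 0.3, -2.9]
gripper_width: 52.8
clock: 9.17
position: [392.8, -308.1, 66.0]
ee_rot: [-0.505, -0.492, 0.494, 0.509]
contact_force: [-1.1, 0.3, -2.9]
gripper_width: 52.5
opt k 90 shift [  3.7  -0.9 -36. ] rot [-0.003 -0.006  0.008] j6 now -1.26
opt k -90 shift [  3.7  -0.9 -36. ] rot [-0.009  0.005 -3.133] j6 now -1.26
jaw axis [0.03 1.   0.  ] approach [-0.006  0.003 -1.   ] t 9.1667 w 52.451606092767555 F [-1.1  0.3 -2.9]
```

View pics/w4.png

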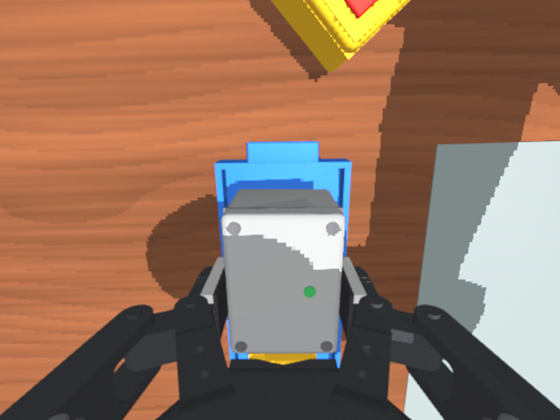

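```bash
python3 -m creep '[[[3,-1,-15],[0,0,0],-1],[[3,-1,-26],[0,0,0],-1],[[3,-1,-31],[0,0,0],-1],[[3,-1,-33],[0,0,0],-1],[[3,-1,-34],[0,0,0],-1],[[3,-1,-34],[0,0,0],-1]]'
python3 -m creep '[[[0,0,-1],[0,0,0],-1],[[0,0,-1],[0,0,0],-1]]'; python3 -m creep '[[[0,0,-1],[0,0,0],-1],[[0,0,-1],[0,0,0],-1]]'; python3 -m creep '[[[0,0,-1],[0,0,0],-1],[[0,0,-1],[0,0,0],-1]]'
```

```text
clock: 9.72
position: [398.5, -310.3, 34.9]
ee_rot: [0.507, 0.494, -0.493, -0.506]
contact_force: [0.1, 0.1, -3.9]
gripper_width: 52.6
clock: 9.88
position: [398.4, -310.3, 33.8]
ee_rot: [0.507, 0.494, -0.493, -0.506]
contact_force: [1.0, -0.3, -2.9]
gripper_width: 52.5
clock: 10.05
position: [398.2, -310.2, 32.5]
ee_rot: [0.507, 0.493, -0.493, -0.506]
contact_force: [0.0, 0.5, -3.7]
gripper_width: 53.0
clock: 10.22
position: [398.1, -310.1, 31.2]
ee_rot: [-0.506, -0.493, 0.493, 0.507]
contact_force: [1.0, -0.0, -3.0]
gripper_width: 52.5
```

```bash
python3 -m creep '[[[0,0,-1],[0,0,0],-1],[[0,0,-1],[0,0,0],-1]]'; python3 -m creep '[[[0,0,-1],[0,0,0],-1],[[0,0,-1],[0,0,0],-1]]'; python3 -m creep '[[[0,0,-1],[0,0,0],-1],[[0,0,-1],[0,0,0],-1]]'
```

```text
clock: 10.38
position: [398.0, -310.1, 30.1]
ee_rot: [-0.506, -0.493, 0.493, 0.507]
contact_force: [-0.7, -0.1, -3.1]
gripper_width: 52.8
clock: 10.55
position: [398.1, -310.2, 29.7]
ee_rot: [-0.506, -0.493, 0.494, 0.506]
contact_force: [-2.1, 0.4, 0.7]
gripper_width: 53.4
clock: 10.72
position: [398.0, -310.2, 29.6]
ee_rot: [0.506, 0.493, -0.494, -0.506]
contact_force: [-3.4, 1.8, 9.7]
gripper_width: 52.7
```

```bash
python3 -m creep '[[[0,0,1],[0,0,0],0.4],[[0,0,1],[0,0,0],1],[[0,0,1],[0,0,0],1],[[0,0,2],[0,0,0],1],[[0,0,30],[0,0,0],1],[[0,0,60],[0,0,0],1],[[20,30,90],[0,0,0],1],[[35,65,90],[0,0,0],1],[[50,105,90],[0,0,0],1],[[67,140,90],[0,0,0],1],[[83,180,90],[0,0,0],1],[[100,215,90],[0,0,0],1]]'
python3 -m creep '[[[20,35,0],[0,0,0],1],[[35,75,0],[0,0,0],1],[[52,110,0],[0,0,0],1],[[70,150,0],[0,0,0],1],[[87,185,0],[0,0,0],1],[[100,212,0],[0,0,0],1],[[108,225,0],[0,0,0],1],[[108,225,0],[0,0,0],1],[[108,225,0],[0,0,0],1]]'
python3 - <<'E'
from h import *
from bench import arm
go(606,129.5,22,0)
im,d=arm.get_image('wrist');cv2.imwrite('pics/w5.png',im[:,:,::-1])
E
```

```text
clock: 11.72
position: [498.3, -93.1, 118.6]
ee_rot: [0.507, 0.494, -0.493, -0.506]
contact_force: [0.3, -0.4, 0.4]
gripper_width: 85.7
clock: 12.47
position: [605.9, 130.5, 117.6]
ee_rot: [-0.506, -0.493, 0.494, 0.506]
contact_force: [0.2, -0.7, 0.0]
gripper_width: 85.2
opt k 90 shift [  0.1  -1.  -95.6] rot [ 0.    -0.001  0.025] j6 now -2.07
opt k -90 shift [  0.1  -1.  -95.6] rot [-2.000e-03 -1.000e-03 -3.117e+00] j6 now -2.07
jaw axis [ 0.03  1.   -0.  ] approach [-0.001 -0.    -1.   ] t 12.4667 w 85.22269970005398 F [ 0.2 -0.7  0. ]
```

View pics/w5.png

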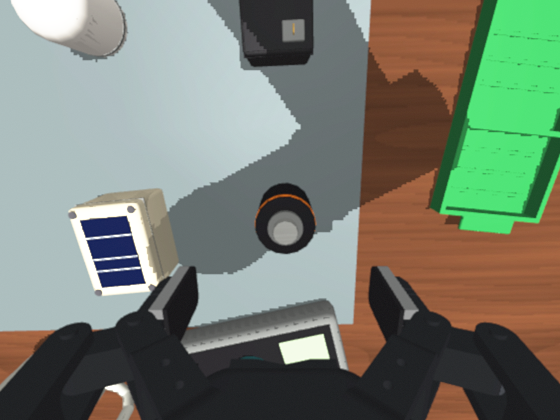

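```bash
python3 -m creep '[[[0,-1,-30],[0,0,0.02],1],[[0,-1,-60],[0,0,0.02],1],[[0,-1,-82],[0,0,0.02],1],[[0,-1,-94],[0,0,0.02],1],[[0,-1,-94],[0,0,0.02],1],[[0,-1,-94],[0,0,0.02],-1],[[0,-1,-94],[0,0,0.02],-1],[[0,-1,-94],[0,0,0.02],-1],[[0,-1,-94],[0,0,0.02],-1],[[0,-1,-94],[0,0,0.02],-1],[[0,-1,-94],[0,0,0.02],-1],[[0,-1,-94],[0,0,0.02],-1]]'
python3 -m creep '[[[0,0,0],[0,0,0],-1],[[0,0,0],[0,0,0],-1]]'
```

```text
clock: 13.52
position: [607.8, 129.7, 26.8]
ee_rot: [0.502, 0.5, -0.497, -0.501]
contact_force: [-0.9, 0.7, 6.6]
gripper_width: 44.0
clock: 13.68
position: [607.8, 129.7, 26.8]
ee_rot: [0.502, 0.5, -0.497, -0.501]
contact_force: [-0.3, -0.4, 6.5]
gripper_width: 44.2
```

```bash
python3 -m creep '[[[0,0,10],[0,0,0],-1],[[0,0,30],[0,0,0],-1],[[0,0,60],[0,0,0],-1],[[0,-5,85],[0,0,0],-1],[[0,-30,95],[0,0,-0.02],-1],[[0,-65,95],[0,0,-0.02],-1],[[0,-105,95],[0,0,-0.02],-1],[[0,-145,95],[0,0,-0.02],-1],[[-4,-185,95],[0,0,-0.02],-1],[[-8,-225,95],[0,0,-0.02],-1],[[-8,-260,95],[0,0,-0.02],-1],[[-8,-295,95],[0,0,-0.02],-1]]'
python3 -m creep '[[[-2,-35,0],[0,0,0],-1],[[-4,-70,0],[0,0,0],-1],[[-6,-105,0],[0,0,0],-1],[[-6,-130,0],[0,0,0],-1],[[-6,-147,0],[0,0,0],-1],[[-6,-147,-25],[0,0,0],-1],[[-6,-147,-50],[0,0,0],-1],[[-6,-147,-60],[0,0,0],-1],[[-6,-147,-60],[0,0,0],-1],[[-6,-147,-60],[0,0,0],-1]]'
python3 - <<'E'
from h import *
from bench import arm
go(594,-313,30,-1.1)
im,d=arm.get_image('wrist');cv2.imwrite('pics/w6.png',im[:,:,::-1])
E
```

```text
clock: 14.68
position: [596.8, -168.0, 119.5]
ee_rot: [-0.506, -0.493, 0.493, 0.507]
contact_force: [1.2, -0.8, -2.7]
gripper_width: 44.4
clock: 15.52
position: [592.0, -313.0, 59.3]
ee_rot: [-0.506, -0.493, 0.494, 0.507]
contact_force: [0.3, 0.1, -2.9]
gripper_width: 44.2
opt k 90 shift [  2.    0.  -29.3] rot [ 0.    -0.001  0.006] j6 now -1.35
opt k -90 shift [  2.    0.  -29.3] rot [-2.000e-03 -0.000e+00 -3.135e+00] j6 now -1.35
jaw axis [ 0.03  1.   -0.  ] approach [-0.001 -0.    -1.   ] t 15.5167 w 44.228121139337006 F [ 0.3  0.1 -2.9]
```

View pics/w6.png

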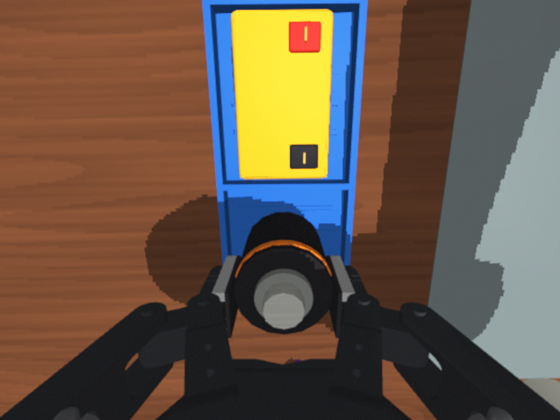

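```bash
python3 -m creep '[[[2,0,-10],[0,0,0],-1],[[2,0,-18],[0,0,0],-1],[[2,0,-23],[0,0,0],-1],[[2,0,-25],[0,0,0],-1],[[2,0,-26],[0,0,0],-1],[[2,0,-27],[0,0,0],-1],[[2,0,-27],[0,0,0],-1]]'
python3 -m creep '[[[0,0,-1],[0,0,0],-1],[[0,0,-1],[0,0,0],-1]]'; python3 -m creep '[[[0,0,-1],[0,0,0],-1],[[0,0,-1],[0,0,0],-1]]'
```

```text
clock: 16.15
position: [594.2, -313.2, 32.3]
ee_rot: [0.507, 0.493, -0.493, -0.506]
contact_force: [0.3, 0.0, -0.9]
gripper_width: 44.2
clock: 16.32
position: [594.2, -313.2, 31.4]
ee_rot: [0.507, 0.493, -0.493, -0.506]
contact_force: [0.3, 0.4, -1.4]
gripper_width: 44.3
clock: 16.48
position: [594.3, -313.3, 31.0]
ee_rot: [0.507, 0.494, -0.493, -0.506]
contact_force: [-1.0, 0.2, 0.5]
gripper_width: 44.3
```

```bash
python3 -m creep '[[[0,0,-1],[0,0,0],-1],[[0,0,-1],[0,0,0],-1]]'
```

```text
clock: 16.65
position: [594.3, -313.3, 30.9]
ee_rot: [0.507, 0.494, -0.494, -0.506]
contact_force: [-3.0, 1.3, 5.1]
gripper_width: 44.3
```

```bash
python3 -m creep '[[[0,0,1],[0,0,0],0.4],[[0,0,1],[0,0,0],1],[[0,0,1],[0,0,0],1],[[0,0,2],[0,0,0],1],[[0,0,30],[0,0,0],1],[[0,0,60],[0,0,0],1],[[0,30,88],[0,0,0],1],[[0,65,88],[0,0,0],1],[[5,105,88],[0,0,0.03],1],[[10,145,88],[0,0,0.06],1],[[20,185,88],[0,0,0.1],1],[[25,225,88],[0,0,0.1],1]]'
python3 -m creep '[[[3,40,0],[0,0,0],1],[[5,70,0],[0,0,0],1],[[5,86,0],[0,0,0],1],[[5,86,0],[0,0,0],1],[[5,86,0],[0,0,0],1]]'
python3 - <<'E'
from h import *
from bench import arm
go(624.7,-2.9,22,4.3)
im,d=arm.get_image('wrist');cv2.imwrite('pics/w7.png',im[:,:,::-1])
E
```

```text
clock: 17.65
position: [619.8, -86.4, 117.7]
ee_rot: [0.481, 0.519, -0.518, -0.481]
contact_force: [0.3, 0.1, 0.6]
gripper_width: 85.3
clock: 18.07
position: [624.1, -1.3, 117.3]
ee_rot: [-0.481, -0.519, 0.519, 0.481]
contact_force: [0.2, 0.4, -0.5]
gripper_width: 85.4
opt k 90 shift [  0.6  -1.6 -95.3] rot [ 0.    -0.    -0.001] j6 now -1.75
opt k -90 shift [  0.6  -1.6 -95.3] rot [0.    0.    3.141] j6 now -1.75
jaw axis [-0.08  1.   -0.  ] approach [-0. -0. -1.] t 18.0667 w 85.44174384256242 F [ 0.2  0.4 -0.5]
```

View pics/w7.png

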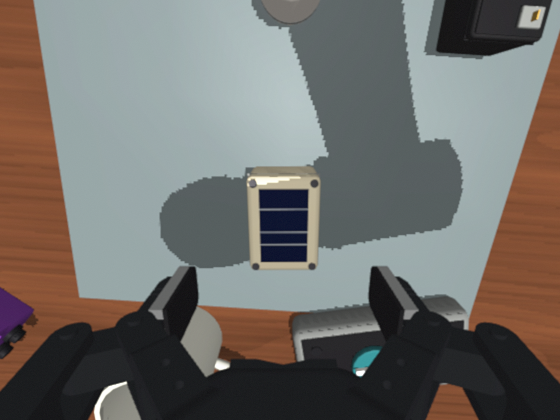

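```bash
python3 -m creep '[[[0,-1,-30],[0,0,0],1],[[0,-1,-60],[0,0,0],1],[[0,-1,-82],[0,0,0],1],[[0,-1,-94],[0,0,0],1],[[0,-1,-94],[0,0,0],1],[[0,-1,-94],[0,0,0],-1],[[0,-1,-94],[0,0,0],-1],[[0,-1,-94],[0,0,0],-1],[[0,-1,-94],[0,0,0],-1],[[0,-1,-94],[0,0,0],-1],[[0,-1,-94],[0,0,0],-1],[[0,-1,-94],[0,0,0],-1]]'
python3 -m creep '[[[0,0,0],[0,0,0],-1],[[0,0,0],[0,0,0],-1]]'
```

```text
clock: 19.12
position: [626.0, -2.7, 25.8]
ee_rot: [0.482, 0.52, -0.517, -0.48]
contact_force: [-0.5, 0.7, 5.5]
gripper_width: 53.1
clock: 19.28
position: [625.9, -2.7, 25.8]
ee_rot: [0.482, 0.52, -0.517, -0.48]
contact_force: [-0.1, 0.9, 6.9]
gripper_width: 53.1
```

```bash
python3 -m creep '[[[0,0,10],[0,0,0],-1],[[0,0,30],[0,0,0],-1],[[0,0,60],[0,0,0],-1],[[-5,5,85],[0,0,0],-1],[[-20,25,95],[0,0,-0.03],-1],[[-40,50,95],[0,0,-0.06],-1],[[-60,80,95],[0,0,-0.09],-1],[[-82,110,95],[0,0,-0.12],-1],[[-104,140,95],[0,0,-0.15],-1],[[-126,170,95],[0,0,-0.2],-1],[[-148,200,95],[0,0,-0.2],-1],[[-170,230,95],[0,0,-0.2],-1]]'
python3 -m creep '[[[-22,30,0],[0,0,0],-1],[[-44,60,0],[0,0,0],-1],[[-60,90,0],[0,0,0],-1],[[-72,109,0],[0,0,0],-1],[[-72,109,0],[0,0,0],-1],[[-72,109,-25],[0,0,0],-1],[[-72,109,-50],[0,0,0],-1],[[-72,109,-60],[0,0,0],-1],[[-72,109,-60],[0,0,0],-1],[[-72,109,-60],[0,0,0],-1]]'
python3 - <<'E'
from h import *
from bench import arm
go(384,336,30,-7.3)
im,d=arm.get_image('wrist');cv2.imwrite('pics/w8.png',im[:,:,::-1])
E
```

```text
clock: 20.28
position: [451.8, 227.2, 118.0]
ee_rot: [-0.531, -0.467, 0.468, 0.531]
contact_force: [0.2, 0.6, -4.6]
gripper_width: 53.0
clock: 21.12
position: [382.2, 335.3, 58.3]
ee_rot: [0.531, 0.467, -0.468, -0.53]
contact_force: [0.2, 1.1, -3.0]
gripper_width: 52.9
opt k 90 shift [  1.8   0.7 -28.3] rot [ 0.001 -0.001 -0.001] j6 now -2.74
opt k -90 shift [  1.8   0.7 -28.3] rot [1.000e-03 2.000e-03 3.141e+00] j6 now -2.74
jaw axis [ 0.13  0.99 -0.  ] approach [-0.001 -0.001 -1.   ] t 21.1167 w 52.914637881417804 F [ 0.2  1.1 -3. ]
```

View pics/w8.png

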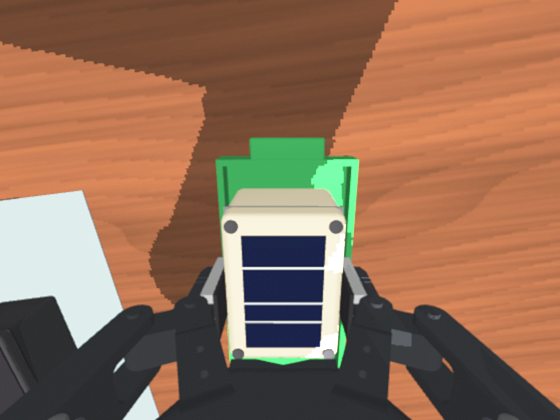

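```bash
python3 -m creep '[[[2,1,-10],[0,0,0],-1],[[2,1,-18],[0,0,0],-1],[[2,1,-23],[0,0,0],-1],[[2,1,-25],[0,0,0],-1],[[2,1,-26],[0,0,0],-1],[[2,1,-26],[0,0,0],-1]]'
python3 -m creep '[[[0,0,-1],[0,0,0],-1],[[0,0,-1],[0,0,0],-1]]'; python3 -m creep '[[[0,0,-1],[0,0,0],-1],[[0,0,-1],[0,0,0],-1]]'; python3 -m creep '[[[0,0,-1],[0,0,0],-1],[[0,0,-1],[0,0,0],-1]]'
```

```text
clock: 21.67
position: [384.1, 336.8, 32.1]
ee_rot: [0.531, 0.467, -0.468, -0.53]
contact_force: [0.2, -0.2, -4.3]
gripper_width: 53.6
clock: 21.83
position: [384.2, 337.0, 31.4]
ee_rot: [-0.53, -0.468, 0.467, 0.531]
contact_force: [-0.4, -1.0, -3.5]
gripper_width: 53.1
clock: 22.0
position: [384.1, 336.9, 30.4]
ee_rot: [-0.531, -0.468, 0.467, 0.531]
contact_force: [-0.1, 0.0, -3.8]
gripper_width: 52.9
clock: 22.17
position: [384.1, 337.0, 29.8]
ee_rot: [0.53, 0.468, -0.467, -0.53]
contact_force: [-2.6, -0.7, 0.1]
gripper_width: 52.8
```

```bash
python3 -m creep '[[[0,0,-1],[0,0,0],-1],[[0,0,-1],[0,0,0],-1]]'
```

```text
clock: 22.33
position: [384.1, 337.0, 29.7]
ee_rot: [0.53, 0.468, -0.467, -0.53]
contact_force: [-5.2, -1.8, 7.7]
gripper_width: 52.7
```

```bash
python3 -m creep '[[[0,0,1],[0,0,0],0.4],[[0,0,1],[0,0,0],1],[[0,0,1],[0,0,0],1],[[0,0,2],[0,0,0],1],[[0,0,30],[0,0,0],1],[[0,0,60],[0,0,0],1],[[8,-35,88],[0,0,0],1],[[16,-70,88],[0,0,0],1],[[24,-108,88],[0,0,0],1],[[32,-145,88],[0,0,0],1],[[40,-185,88],[0,0,0],1],[[48,-225,88],[0,0,0],1]]'
python3 -m creep '[[[8,-40,0],[0,0,0],1],[[16,-75,0],[0,0,0],1],[[24,-105,0],[0,0,0],1],[[24,-122,0],[0,0,0],1],[[24,-122,0],[0,0,0],1],[[24,-122,0],[0,0,0],1]]'
python3 - <<'E'
from h import *
from bench import arm
go(456.6,-10.2,20,-7.3)
im,d=arm.get_image('wrist');cv2.imwrite('pics/w9.png',im[:,:,::-1])
E
```

```text
clock: 23.33
position: [432.3, 110.3, 116.6]
ee_rot: [0.53, 0.468, -0.467, -0.53]
contact_force: [-0.0, 0.1, -0.5]
gripper_width: 85.6
clock: 23.83
position: [456.1, -10.9, 116.2]
ee_rot: [-0.531, -0.467, 0.467, 0.531]
contact_force: [-0.5, -0.1, -0.1]
gripper_width: 85.9
opt k 90 shift [  0.5   0.7 -96.2] rot [ 0.    -0.     0.001] j6 now -2.03
opt k -90 shift [  0.5   0.7 -96.2] rot [-0.   -0.   -3.14] j6 now -2.03
jaw axis [ 0.13  0.99 -0.  ] approach [-0. -0. -1.] t 23.8333 w 85.86976525685746 F [-0.5 -0.1 -0.1]
```

View pics/w9.png

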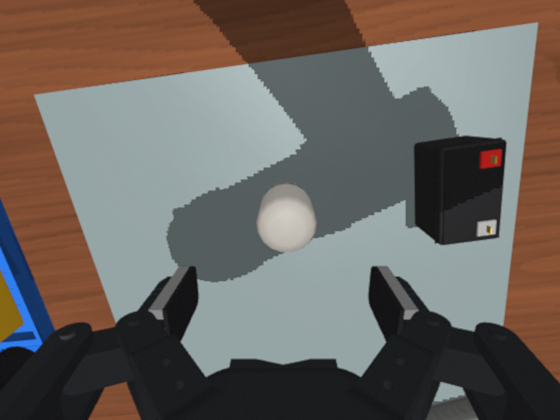

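```bash
python3 -m creep '[[[0,0,-30],[0,0,0],1],[[0,0,-60],[0,0,0],1],[[0,0,-84],[0,0,0],1],[[0,0,-97],[0,0,0],1],[[0,0,-97],[0,0,0],1],[[0,0,-97],[0,0,0],-1],[[0,0,-97],[0,0,0],-1],[[0,0,-97],[0,0,0],-1],[[0,0,-97],[0,0,0],-1],[[0,0,-97],[0,0,0],-1],[[0,0,-97],[0,0,0],-1],[[0,0,-97],[0,0,0],-1]]'
python3 -m creep '[[[0,0,0],[0,0,0],-1],[[0,0,0],[0,0,0],-1]]'
```

```text
clock: 24.88
position: [457.3, -9.5, 20.9]
ee_rot: [0.531, 0.469, -0.466, -0.53]
contact_force: [-0.7, 2.0, 5.6]
gripper_width: 44.4
clock: 25.05
position: [457.3, -9.5, 20.9]
ee_rot: [0.531, 0.469, -0.466, -0.53]
contact_force: [-1.5, 2.5, 5.8]
gripper_width: 44.3
```

```bash
python3 -m creep '[[[0,0,10],[0,0,0],-1],[[0,0,30],[0,0,0],-1],[[0,0,60],[0,0,0],-1],[[5,5,85],[0,0,0],-1],[[15,30,95],[0,0,0],-1],[[28,65,95],[0,0,0],-1],[[40,100,95],[0,0,0],-1],[[53,138,95],[0,0,0],-1],[[67,175,95],[0,0,0],-1],[[80,210,95],[0,0,0],-1],[[92,245,95],[0,0,0],-1],[[105,275,95],[0,0,0],-1]]'
python3 -m creep '[[[10,30,0],[0,0,0],-1],[[16,46,0],[0,0,0],-1],[[16,46,0],[0,0,0],-1],[[16,46,-25],[0,0,0],-1],[[16,46,-50],[0,0,0],-1],[[16,46,-60],[0,0,0],-1],[[16,46,-60],[0,0,0],-1],[[16,46,-60],[0,0,0],-1]]'
python3 - <<'E'
from h import *
from bench import arm
go(578.8,311,25,-7.3)
im,d=arm.get_image('wrist');cv2.imwrite('pics/w10.png',im[:,:,::-1])
E
```

```text
clock: 26.05
position: [561.0, 267.0, 114.6]
ee_rot: [-0.53, -0.468, 0.467, 0.531]
contact_force: [0.5, -0.3, -1.5]
gripper_width: 43.9
clock: 26.72
position: [577.1, 310.3, 54.5]
ee_rot: [0.531, 0.467, -0.468, -0.53]
contact_force: [0.9, 0.6, -1.8]
gripper_width: 44.1
opt k 90 shift [  1.7   0.7 -29.5] rot [ 0.001 -0.    -0.001] j6 now -2.44
opt k -90 shift [  1.7   0.7 -29.5] rot [0.00e+00 1.00e-03 3.14e+00] j6 now -2.44
jaw axis [ 0.13  0.99 -0.  ] approach [-0.    -0.001 -1.   ] t 26.7167 w 44.057821548406224 F [ 0.9  0.6 -1.8]
```

View pics/w10.png

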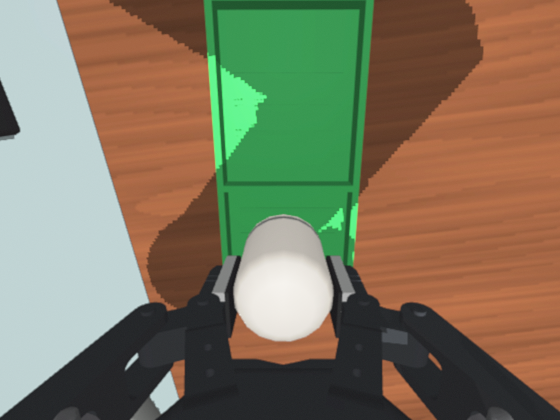

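```bash
python3 -m creep '[[[2,2,-10],[0,0,0],-1],[[2,2,-18],[0,0,0],-1],[[2,2,-23],[0,0,0],-1],[[2,2,-25],[0,0,0],-1],[[2,2,-26],[0,0,0],-1],[[2,2,-26],[0,0,0],-1]]'
python3 -m creep '[[[0,0,-1],[0,0,0],-1],[[0,0,-1],[0,0,0],-1]]'; python3 -m creep '[[[0,0,-1],[0,0,0],-1],[[0,0,-1],[0,0,0],-1]]'; python3 -m creep '[[[0,0,-1],[0,0,0],-1],[[0,0,-1],[0,0,0],-1]]'
```

```text
clock: 27.27
position: [579.1, 312.8, 28.0]
ee_rot: [0.531, 0.467, -0.468, -0.53]
contact_force: [-0.3, 0.6, -1.9]
gripper_width: 44.2
clock: 27.43
position: [579.2, 313.0, 27.5]
ee_rot: [0.531, 0.468, -0.467, -0.531]
contact_force: [-0.6, 0.1, -1.8]
gripper_width: 44.0
clock: 27.6
position: [579.1, 312.9, 26.3]
ee_rot: [-0.531, -0.468, 0.467, 0.531]
contact_force: [-0.5, 0.1, -1.5]
gripper_width: 44.1
clock: 27.77
position: [579.0, 312.8, 25.2]
ee_rot: [-0.531, -0.467, 0.468, 0.531]
contact_force: [0.1, 0.3, -2.0]
gripper_width: 44.3
```

```bash
python3 -m creep '[[[0,0,-1],[0,0,0],-1],[[0,0,-1],[0,0,0],-1]]'; python3 -m creep '[[[0,0,-1],[0,0,0],-1],[[0,0,-1],[0,0,0],-1]]'
```

```text
clock: 27.93
position: [579.1, 312.9, 25.0]
ee_rot: [0.531, 0.468, -0.468, -0.53]
contact_force: [-1.7, -0.5, 2.6]
gripper_width: 44.4
clock: 28.1
position: [579.1, 312.9, 25.0]
ee_rot: [0.531, 0.468, -0.468, -0.53]
contact_force: [-4.0, -1.3, 6.4]
gripper_width: 44.3
```

```bash
python3 -m creep '[[[0,0,1],[0,0,0],0.4],[[0,0,1],[0,0,0],1],[[0,0,1],[0,0,0],1],[[0,0,2],[0,0,0],1],[[0,0,30],[0,0,0],1],[[0,0,60],[0,0,0],1],[[0,0,100],[0,0,0],1],[[0,0,140],[0,0,0],1],[[-20,30,160],[0,0,0.1],1],[[-40,60,170],[0,0,0.2],1],[[-60,90,180],[0,0,0.3],1],[[-80,120,180],[0,0,0.4],1]]'
python3 -m creep '[[[-30,20,0],[0,0,0.1],1],[[-60,40,0],[0,0,0.2],1],[[-90,60,0],[0,0,0.3],1],[[-120,80,0],[0,0,0.4],1],[[-150,100,0],[0,0,0.5],1],[[-180,120,0],[0,0,0.6],1],[[-210,130,0],[0,0,0.7],1],[[-240,140,0],[0,0,0.8],1],[[-240,140,0],[0,0,0.8],1],[[-240,140,0],[0,0,0.8],1]]'
cat > chk.py <<'E'
from bench import arm
from h import *
im,d=arm.get_image('top');cv2.imwrite('pics/topF.png',im[:,:,::-1])
c=arm.camera_params('top');P=cloud(d,c['camera_matrix'],c['extrinsics'])
m=((P[...,2]>28)&(d>0)).astype(np.uint8)
n,l,st,_=cv2.connectedComponentsWithStats(m)
tr={'blue':((486.5,-310.8),-1.09),'green':((473.1,324.5),-7.33)}
for i in range(1,n):
    if st[i,4]<60: continue
    q=P[l==i]; t=q[q[:,2]>np.percentile(q[:,2],50)-6]
    r=cv2.minAreaRect(t[:,:2].astype(np.float32)); b='blue' if r[0][1]<0 else 'green'
    a=np.radians(tr[b][1]); dd=np.array(r[0])-tr[b][0]; e=np.array([np.cos(a),np.sin(a)])
    print(st[i][:4],'med %.1f'%np.median(q[:,2]),np.round(r[0],1),np.round(r[1],1),round(r[2],1),b,'frame',np.round([dd@e,dd@[-e[1],e[0]]],1))
E
python3 chk.py
python3 - <<'E'
import cv2
im=cv2.imread('pics/topF.png')
cv2.imwrite('pics/topF2.png',cv2.resize(im,None,fx=1.42,fy=1.42))
E
```

```text
clock: 29.1
position: [499.3, 434.7, 206.5]
ee_rot: [0.426, 0.566, -0.562, -0.426]
contact_force: [1.7, -0.2, 0.8]
gripper_width: 85.3
clock: 29.93
position: [257.5, 573.5, 203.2]
ee_rot: [-0.173, -0.686, 0.686, 0.173]
contact_force: [0.6, 0.2, 0.2]
gripper_width: 85.4
[274  52  56  49] med 70.1 [782.5 -90.1] [100.9  79.7] 37.1 blue frame [291.7 226.3]
[173  64  83  53] med 34.5 [759.1 102.2] [ 85.  163.4] 12.8 green frame [ 312. -184.]
[377  69  46  42] med 49.7 [ 750.7 -293.9] [74.  55.3] 51.4 blue frame [263.8  21.9]
[401 151  26  24] med 57.4 [ 592.4 -313.6] [45.1 44.2] 87.7 blue frame [106.   -0.7]
[100 163  27  24] med 59.0 [577.4 310.1] [42.4 42.9] 28.0 green frame [105.3  -1. ]
[401 185  27  38] med 53.5 [ 506.6 -312.8] [47.5 75.1] 89.3 blue frame [20.1 -1.6]
[191 216  25  38] med 49.4 [451.3 127.4] [75.4 46.3] 1.2 green frame [   3.6 -198.2]
[401 234  31  41] med 53.6 [ 396.8 -310.9] [54.4 71.3] 88.9 blue frame [-89.7  -1.8]
[ 83 247  35  44] med 55.5 [383.4 335. ] [55.1 76. ] 82.7 green frame [-90.3  -1.1]
[379 310  62  63] med 69.3 [ 229.  -286.9] [107.   64.2] 41.1 blue frame [-258.   19.]
```

View pics/topF2.png

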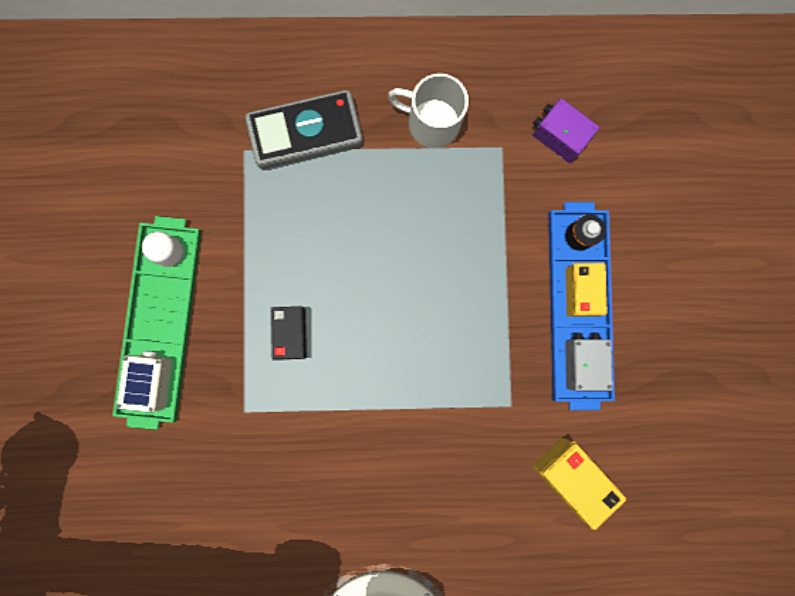

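All five parts are in the right bays: metal logger (590,365), yellow battery (588,289) and sensor (585,232) in the blue tray, and solar logger (140,383) and dome (160,248) in the green tray. The black battery, meter and mug have not moved.

```bash
python3 -c "
from bench import arm
print(arm.read_state()['clock'],arm.job_done())"
```

```text
the job is handed in; nothing more can be done
29.9833 None
```

Both field kits are made up and the job is handed in at 30.0 s of the 102 s allowed. I lowered each part until the wrist felt floor contact (5–10 N), then opened the gripper.

I compared the last top-camera image with the bay centres. Positions below are origins in the tray frame, in mm.

| Part | Tray bay | Along (measured) | Along (centre) | Across (measured) |
|---|---|---|---|---|
| Metal logger | blue, long | −85 | −87 | −2 |
| Yellow battery | blue, middle | +20 | +19 | −2 |
| Level sensor | blue, small | +106 | +106 | −1 |
| Solar logger | green, long | −86 | −87 | −1 |
| Dome antenna | green, small | +105 | +106 | −1 |

- **Seating:** the top faces read about 3–4 mm higher than on the mat, which matches parts sitting flat on the 4 mm tray floor. The loggers and battery are within about 1° of the tray axis.
- **Left alone:** the black battery, meter and mug are within about 1 mm of where they started. The large yellow battery and the purple logger look-alike were not touched.
- **Gripper:** it is open and well clear of everything.

No check failed. The only disagreement was a 1–3 mm difference between camera and arm positions, well inside the tolerances.

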